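# Clear a jade inspection mat: breakages into the lidded box, whole bangles into the tray

### The job

The bangles on the inspection mat have been checked; clear it. Lift the loose lid off the walnut breakage box by its knob and lay it flat on the middle of the empty felt pad, drop every broken piece of bangle into the box, and lay every whole bangle flat in an empty compartment of its own in the grey tray. When all the broken pieces are in, put the lid back on the box so that it sits squarely and fully home; leave the pendants, the tools and the other things on the table where they are.

Things in the scene. Friction and masses are not known exactly. Their poses are not given: they have to be found in the camera images.
- box: breakage box: dark walnut box without hinges, outside 110 (x) x 140 (y) x 70 mm high, walls and floor 6 mm, so inside 98 x 128 mm; fixed; origin at the centre of its underside, z up; the rim is at z = 70 mm
- lid: loose walnut lid, 0.2-0.3 kg: plate 116 (x) x 146 (y) x 10 mm; under it a plug 92 x 122 mm, 6 mm deep (lowest 2.5 mm: 88 x 118), that enters the box with 3 mm play each side, either way round. Round brass knob on top, head 24 mm wide, 16 to 36 mm above the origin. Origin: centre of the plate's underside, 70 mm above the box's origin when seated, 6 mm above what the plug stands on
- pad: empty grey felt pad, 130 (x) x 165 (y) x 4 mm, fixed flat on the table beside the box (nearer or farther than it); origin at the centre of its underside
- tray: shallow grey velvet tray, 207 x 207 mm, walls and cross-shaped divider 5 mm thick and 20 mm high, floor 5 mm thick, four compartments 96 x 96 mm, fixed; origin at the centre of its underside; compartment centres at 50.5 mm either side of the origin in x and in y; one or two compartments already hold a pendant
- broken0: broken piece of a bangle: near-black jade arc of 180 degrees, round bar 10 mm thick, centre-line radius 33 mm, about 26 g; on the cream mat (fixed, 285 x 370 x 3 mm); may be absent. Origin at the centre of the full circle, at mid thickness (5 mm above its support); z is the circle's axis, +x points at the middle of the arc
- broken0_mid (a point): middle of that arc, at the centre of the bar (33 mm along +x from the origin)
- broken1: broken piece of a bangle: near-black jade arc of 150 degrees, round bar 10 mm thick, centre-line radius 33 mm, about 21 g; on the cream mat (fixed, 285 x 370 x 3 mm); may be absent. Origin at the centre of the full circle, at mid thickness (5 mm above its support); z is the circle's axis, +x points at the middle of the arc
- broken1_mid (a point): middle of that arc, at the centre of the bar (33 mm along +x from the origin)
- broken2: broken piece of a bangle: near-black jade arc of 190 degrees, round bar 10 mm thick, centre-line radius 33 mm, about 27 g; on the cream mat (fixed, 285 x 370 x 3 mm); may be absent. Origin at the centre of the full circle, at mid thickness (5 mm above its support); z is the circle's axis, +x points at the middle of the arc
- broken2_mid (a point): middle of that arc, at the centre of the bar (33 mm along +x from the origin)
- broken3: broken piece of a bangle: near-black jade arc of 130 degrees, round bar 10 mm thick, centre-line radius 33 mm, about 18 g; on the cream mat (fixed, 285 x 370 x 3 mm); may be absent. Origin at the centre of the full circle, at mid thickness (5 mm above its support); z is the circle's axis, +x points at the middle of the arc
- broken3_mid (a point): middle of that arc, at the centre of the bar (33 mm along +x from the origin)
- whole0: whole bangle: unbroken ring of the same near-black jade, round bar 10 mm thick, outside diameter 76, inside 56 mm, about 54 g; may be absent. Origin at the ring's centre at mid thickness (5 mm above its support), z is the ring's axis
- whole1: whole bangle: unbroken ring of the same near-black jade, round bar 10 mm thick, outside diameter 76, inside 56 mm, about 54 g; may be absent. Origin at the ring's centre at mid thickness (5 mm above its support), z is the ring's axis
- pendant0: carved jade plaque pendant 46 x 32 x 8 mm with a small silver bail (to 33 mm from its origin), lying in a tray compartment; to be left there; may be absent. Origin at the centre of its underside
- pendant1: carved jade plaque pendant 46 x 32 x 8 mm with a small silver bail (to 33 mm from its origin), lying in a tray compartment; to be left there; may be absent. Origin at the centre of its underside
- pendant2: carved jade plaque pendant 46 x 32 x 8 mm with a small silver bail (to 33 mm from its origin), lying in a tray compartment; to be left there; may be absent. Origin at the centre of its underside
- pendant3: carved jade plaque pendant 46 x 32 x 8 mm with a small silver bail (to 33 mm from its origin), lying in a tray compartment; to be left there; may be absent. Origin at the centre of its underside
- loupe: folding loupe, 46 x 24 x 14 mm, among the bangles; origin at the centre of its underside
- stone: small jade cabochon, 16 mm across, 7 mm high, among the bangles; origin at the centre of its underside
- torch: black inspection torch, 26 mm thick, 120 mm long along its y, beyond the mat; origin under its middle
- tweezers: steel tweezers, 120 mm long along y, 20 mm wide, 6 mm thick, beyond the mat; origin under the middle
- caliper: digital caliper, 205 mm long along y, jaws reaching 53 mm to -x near its -y end, 14 mm thick, beyond the mat; origin under the middle
- cone: cream ring-display cone, 48 mm wide, 66 mm high, beyond the box and pad; origin at the centre of its underside

How it is judged (in metres and radians):
On the way, in this order (a step that is already met when the one before it is completed fails the run):
1. the lid is off the box, lying flat on the felt pad (its centre within 35 mm of the pad's) and let go (horizontal distance between lid and pad below 0.035 m and height (world z) of lid below 0.016 m and angle between lid's own z axis and vertical below 0.06 rad and contact force between the fingers and lid below 0.2 N), for 0.3 s.
2. every broken piece is in the open box and let go (x of broken0_mid in the frame of box between -0.049 and 0.049 m and y of broken0_mid in the frame of box between -0.064 and 0.064 m and z of each of broken0_mid, broken1_mid, broken2_mid, broken3_mid in the frame of box below 0.064 m and linear speed of each of broken0, broken1, broken2, broken3 below 0.05 m/s and contact force between the fingers and broken0 below 0.2 N and x of broken1_mid in the frame of box between -0.049 and 0.049 m and y of broken1_mid in the frame of box between -0.064 and 0.064 m and contact force between the fingers and broken1 below 0.2 N and x of broken2_mid in the frame of box between -0.049 and 0.049 m and y of broken2_mid in the frame of box between -0.064 and 0.064 m and contact force between the fingers and broken2 below 0.2 N and x of broken3_mid in the frame of box between -0.049 and 0.049 m and y of broken3_mid in the frame of box between -0.064 and 0.064 m and contact force between the fingers and broken3 below 0.2 N and horizontal distance between lid and box above 0.08 m), for 0.3 s.
At the end, for the whole second after the job is handed in: Broken pieces in the box, below its rim; whole bangles flat on the tray's floor (centre under 12.5 mm above its underside), over 55 mm from any pendant; lid seated: within 5 mm in x and y, turned under 0.08 rad, level within 0.05 rad, plate within 2.5 mm of the rim; all at rest (x of lid in the frame of box between -0.005 and 0.005 m and y of lid in the frame of box between -0.005 and 0.005 m and z of lid in the frame of box between 0.066 and 0.0725 m and angle between lid's own z axis and vertical below 0.05 rad and angle between the x axis of lid and the x axis of box, either way round below 0.08 rad and linear speed of lid below 0.02 m/s and x of broken0_mid in the frame of box between -0.049 and 0.049 m and y of broken0_mid in the frame of box between -0.064 and 0.064 m and z of each of broken0_mid, broken1_mid, broken2_mid, broken3_mid in the frame of box below 0.064 m and linear speed of each of broken0, broken1, broken2, broken3, whole0, whole1 below 0.05 m/s and x of broken1_mid in the frame of box between -0.049 and 0.049 m and y of broken1_mid in the frame of box between -0.064 and 0.064 m and x of broken2_mid in the frame of box between -0.049 and 0.049 m and y of broken2_mid in the frame of box between -0.064 and 0.064 m and x of broken3_mid in the frame of box between -0.049 and 0.049 m and y of broken3_mid in the frame of box between -0.064 and 0.064 m and x of whole0 in the frame of tray between -0.075 and 0.075 m and y of whole0 in the frame of tray between -0.075 and 0.075 m and z of each of whole0, whole1 in the frame of tray below 0.0125 m and (angle between whole0's own z axis and vertical below 0.08 rad or angle between whole0's own z axis and vertical above 3.06 rad) and horizontal distance between each of whole0, whole1 and pendant0 above 0.055 m and horizontal distance between each of whole0, whole1 and pendant1 above 0.055 m and horizontal distance between each of whole0, whole1 and pendant2 above 0.055 m and horizontal distance between each of whole0, whole1 and pendant3 above 0.055 m and x of whole1 in the frame of tray between -0.075 and 0.075 m and y of whole1 in the frame of tray between -0.075 and 0.075 m and (angle between whole1's own z axis and vertical below 0.08 rad or angle between whole1's own z axis and vertical above 3.06 rad)); the robot touches nothing.
It fails at once if a pendant is shifted more than 50 mm (distance of any of pendant0, pendant1, pendant2, pendant3 from where it was at the start of the episode above 0.05 m).
It fails at once if a tool or other bystander is shifted more than 50 mm (distance of any of loupe, stone, torch, tweezers, caliper, cone from where it was at the start of the episode above 0.05 m).
Of broken0, broken1, broken2, broken3 only 3 to 4 are there at a start; the rules pass over those that are not, and their reading is None.
Of whole0, whole1 only 1 to 2 are there at a start; the rules pass over those that are not, and their reading is None.
Of pendant0, pendant1, pendant2, pendant3 only 1 to 2 are there at a start; the rules pass over those that are not, and their reading is None.
At some moment in a run one of broken0, broken1, broken2, broken3, whole0, whole1 may be knocked a few centimetres aside while the robot is not near it.
Once in a run the grip may slacken for a moment while it holds something.
It also fails if it takes over 210 s, if anything falls off the work surface, if the arm or the gripper's body presses on something with over 40 N, if the wrist force passes 120 N, or if a joint passes its speed limit or range.

### The arm

A 6-joint arm with a two-finger parallel gripper is mounted at the origin on the work surface. World frame = base frame: x ahead of the robot, y to its left, z up, the work surface at z = 0. Lengths are in mm, angles in rad, forces in N, time in s.
With the tool pointing down it reaches from about 300 to 775 mm from the base axis. Payload 14.6 kg.
Tool frame: the origin (TCP) lies midway between the tips of the shut fingers; the grasp point (between the pads) lies 19 mm behind it; z points along the fingers, y is the line along which they close (so a half turn about z gives the same grasp; the last joint's range is limited). The gripper opens to 85 mm and grips with 20 to 120 N. Pads are 22 mm wide; open, the fingers measure 114 mm over their backs; the gripper's body (76 mm by 85 mm) begins 54 mm behind the grasp point. The pads swing forward as they close: fully open they stand 13 mm farther back than shut.
Start: joints at [-0.067, 0.3, 1.521, -0, 1.321, -0.067], TCP at [549.99, -0.002, 231.281] pointing down, gripper open.
Joint ranges: [-3.03, 3.03], [-0.79, 2.21], [0.23, 2.52], [-1.04, 4.18], [0, 3.07], [-2.55, 2.55]. Speed limits (rad/s): [2.22, 2.22, 2.57, 3.14, 3.14, 3.14].

### API

Orientations are given as a unit quaternion [w, x, y, z].
In Python, from rig import bot, cam gives the robot as it stands (bot), with the cameras (cam). Calls block until the motion is done:
- bot.move_to(position, orientation): joint-space move of the TCP to a pose.
- bot.servo_line(position, attitude=None, speed=150, until_force=None): straight line of the TCP; attitude=None keeps the orientation; speed is the mean speed in mm/s. With until_force (N) it stops when the force on the tool has changed by that much, and returns True; else False.
- bot.move_joints(angles): joint-space move.
- bot.move_gripper(opening, grip_force=None): finger opening in mm; grip_force is the grip in N (None keeps the last); returns when the fingers have stopped.
- bot.dwell(seconds).
- bot.ik(position, orientation): joint angles nearest the present ones, or None.
- bot.read_state(): the state.
- cam.read_camera(name): name is "scene" or "side" or "wrist"; returns a dict with "image" (480x640x3 uint8, blue, green, red), "fovy" (degrees; the focal length in pixels is half the picture's height over the tangent of half this angle, whatever the lens; pixels are square), "cx", "cy" (the principal point, pixels), "eye" and "attitude" of the camera in the world; the wrist camera has in their place "mount" (4x4, takes a point from camera to tool coordinates, whose origin is the TCP and whose axes are the flange's). Camera axes: x right, y down, z forward; pixel columns grow to the right and rows downward; lengths in mm; the calibration is good to about 2 mm. The wrist camera is an equidistant fisheye: a pixel r from the principal point sees the ray r / f radians off the axis. A picture is of the moment at which its call begins: read the wrist's pose just before it. There is no depth.
A pose or a line that the arm cannot do raises bot.MotionError and nothing moves.
- bot.finish_job(): hands the job in; it is judged then, once.
The state is a dict: "clock": time; "joint_positions": joint angles; "qvel": joint speeds; "effort": joint torques, N m; "ee_pos": TCP position; "tool_rot": TCP orientation; "ft_force": force on the tool from outside, world axes, zero at the start; "moment": the same for the moment, N m; "grip_width": finger opening in mm; "grip_force": force on a finger pad.
Only numpy, scipy, OpenCV 4.12 (cv2) and the standard library are available. Lean on these libraries where they do the work, as an engineer would, in place of code of your own. Each camera call takes 0.05 s, during which the arm holds its last target. There are 200 camera calls.

## Working session

There is one attempt and no reset: what is moved stays moved. The work goes in short steps, each a Python script; the robot and the scene stay as the last script left them, time stands still between calls to the robot, and variables do not carry over. Pictures are saved under pics/ and viewed, at most 14 in all, crops included, and the job is handed in when it is done.

```bash
ls; mkdir -p pics
python3 - <<'E'
from rig import bot, cam
import cv2
for n in("scene","side","wrist"):
    c=cam.read_camera(n); cv2.imwrite(f"pics/{n}0.png",c["image"])
    print(n,{k:v for k,v in c.items() if k!="image"})
print(bot.read_state())
E
```

```text
pics
rig.py
scene {'fovy': 56.05194841685049, 'cx': 318.80754547528005, 'cy': 234.4910312964221, 'eye': array([ 818.43516299, -358.0964757 ,  815.56715708]), 'attitude': array([-0.26524373,  0.93549554,  0.22481806, -0.0628546 ])}
side {'fovy': 42.41805014088072, 'cx': 314.72133549301435, 'cy': 232.842523001226, 'eye': array([  -2.69283834, 1052.75841067, 1049.52417247]), 'attitude': array([ 0.11709685, -0.22405888,  0.87459486, -0.41372669])}
wrist {'fovy': 65.70646984690485, 'cx': 316.21533216308666, 'cy': 236.891209909811, 'mount': array([[-1.03490304e-03, -9.54335579e-01, -2.98734887e-01,
         7.77115691e+01],
       [ 9.99999235e-01, -7.85394018e-04, -9.55271072e-04,
         2.85450606e-01],
       [ 6.77024579e-04, -2.98735647e-01,  9.54335662e-01,
        -1.42042470e+02],
       [ 0.00000000e+00,  0.00000000e+00,  0.00000000e+00,
         1.00000000e+00]])}
{'clock': 0.15, 'joint_positions': array([-6.66157955e-02,  3.00322934e-01,  1.52144279e+00,  3.33385116e-05,
        1.32069267e+00, -6.65760312e-02]), 'qvel': array([-0.0016951 , -0.00095398, -0.00347121, -0.00066909, -0.00136189,
        0.00015249]), 'effort': array([ 1.15317634e-03, -5.43663168e+01, -3.61884356e+01, -9.07762978e-05,
        3.16729136e-03,  4.75633647e-05]), 'ee_pos': array([5.49822202e+02, 8.16567293e-03, 2.30861096e+02]), 'tool_rot': array([-3.36412399e-04,  7.07123696e-01,  7.07089734e-01, -2.72886831e-04]), 'ft_force': array([ 0.29797398, -0.1095169 , -0.07626677]), 'moment': array([ 0.01417607, -0.03353454,  0.03523021]), 'grip_force': 0.0, 'grip_width': 85.40681583346228}
```

View pics/scene0.png

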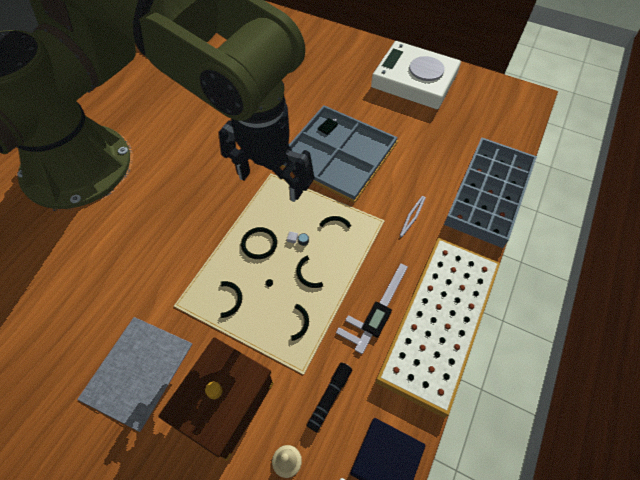

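View pics/side0.png

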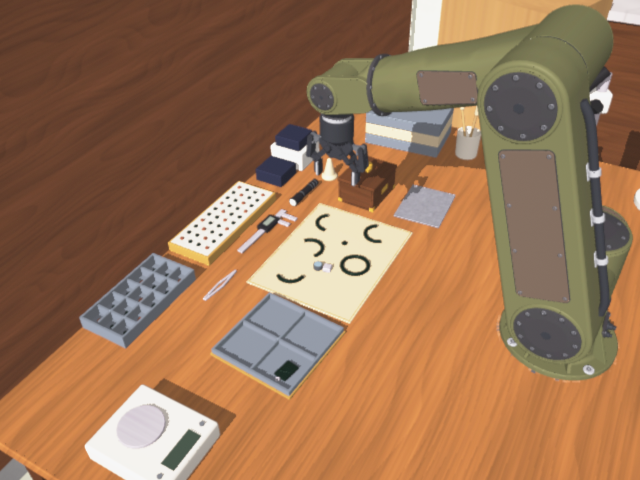

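```bash
cat > h.py <<'E'
from rig import bot, cam
import numpy as np, cv2
from scipy.spatial.transform import Rotation as R
def rot(q): return R.from_quat(np.roll(q,-1)).as_matrix()
def grab(name):
    """-> image, project(pts world Nx3)->px, ray info"""
    s=bot.read_state() if name=="wrist" else None
    c=cam.read_camera(name); f=240/np.tan(np.radians(c["fovy"]/2))
    if name=="wrist":
        T=np.eye(4);T[:3,:3]=rot(s["tool_rot"]);T[:3,3]=s["ee_pos"];T=T@c["mount"];A,e=T[:3,:3],T[:3,3]
    else: A,e=rot(c["attitude"]),np.array(c["eye"])
    return dict(im=c["image"],A=A,e=e,f=f,c=np.array([c["cx"],c["cy"]]),fish=name=="wrist")
def proj(g,P):
    q=(np.atleast_2d(P)-g["e"])@g["A"]; r=np.hypot(q[:,0],q[:,1])+1e-9
    k=np.arctan2(r,q[:,2])/r if g["fish"] else 1/q[:,2]
    return g["c"]+g["f"]*q[:,:2]*k[:,None]
def unproj(g,px,z):
    d=(np.atleast_2d(px)-g["c"])/g["f"]
    if g["fish"]:
        t=np.linalg.norm(d,axis=1,keepdims=True)+1e-9; v=np.c_[d/t*np.sin(t),np.cos(t)]
    else: v=np.c_[d,np.ones(len(d))]
    v=v@g["A"].T
    return g["e"]+v*((z-g["e"][2])/v[:,2])[:,None]
def ortho(g,x0,x1,y0,y1,z,s):
    """top view of plane z, s px/mm: column = (y1-y)*s, row=(x1-x)*s (x up, y left)"""
    rr,cc=np.mgrid[0:int((x1-x0)*s),0:int((y1-y0)*s)]
    P=np.c_[x1-rr.ravel()/s,y1-cc.ravel()/s,np.full(rr.size,z)]
    m=proj(g,P).astype(np.float32).reshape(*rr.shape,2)
    return cv2.remap(g["im"],m,None,cv2.INTER_LINEAR)
def down(yaw):
    """tool down, closing axis (tool y) at world angle yaw"""
    y=np.array([np.cos(yaw),np.sin(yaw),0]);z=np.array([0,0,-1.]);x=np.cross(y,z)
    return np.roll(R.from_matrix(np.c_[x,y,z]).as_quat(),1)
E
python3 - <<'E'
from h import *
g=grab("scene")
# corners read from picture
for n,z,px in [("mat",3,[(280,176),(383,219),(303,374),(175,305)]),("lid",80,[(217,338),(271,372),(224,455),(160,414)]),("pad",4,[(138,318),(190,344),(133,430),(79,400)]),("tray",20,[(324,107),(397,139),(353,199)]),("knob",106,[(214,391)]),("cone",60,[(286,455)]),("pend",10,[(327,127)])]:
    print(n,unproj(g,px,z)[:,:2].round().tolist())
o=ortho(g,250,750,-450,350,8,1); cv2.imwrite("pics/o1.png",o)
E
```

```text
mat [[441.0, 189.0], [698.0, 187.0], [700.0, -184.0], [418.0, -180.0]]
lid [[554.0, -213.0], [663.0, -221.0], [663.0, -357.0], [543.0, -354.0]]
pad [[372.0, -234.0], [489.0, -230.0], [491.0, -394.0], [377.0, -398.0]]
tray [[438.0, 420.0], [642.0, 402.0], [622.0, 194.0]]
knob [[606.0, -290.0]]
cone [[742.0, -314.0]]
pend [[471.0, 371.0]]
```

View pics/o1.png

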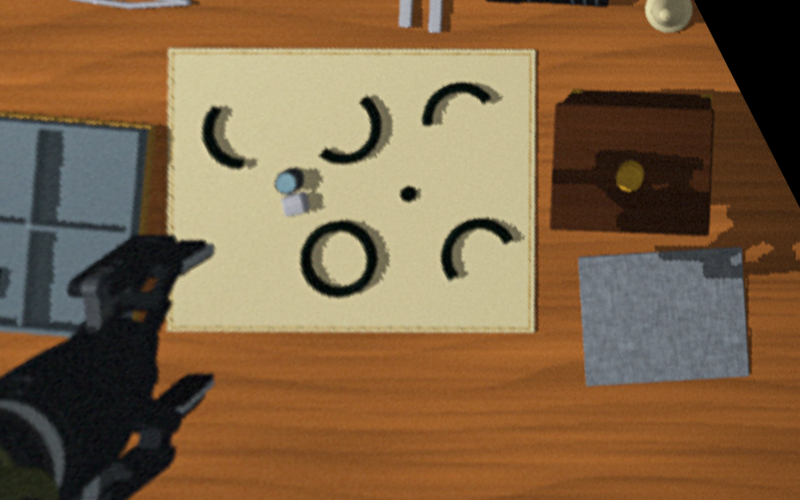

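Run:
```python
from h import *
bot.move_to([540,-290,300],down(0)); bot.dwell(.2)
g=grab("wrist"); h=grab("scene"); s=grab("side")
a=ortho(g,500,720,-400,-180,80,2); 
b=ortho(g,340,540,-420,-200,4,2)
c=ortho(h,500,720,-400,-180,80,2)
p=np.vstack([np.hstack([a,c])[:,:],]); cv2.imwrite("pics/lid.png",cv2.resize(p,(800,400)))
cv2.imwrite("pics/pad.png",np.hstack([b,ortho(h,340,540,-420,-200,4,2)])[:, :])
bot_=0
```

```text
(no output)
```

View pics/lid.png

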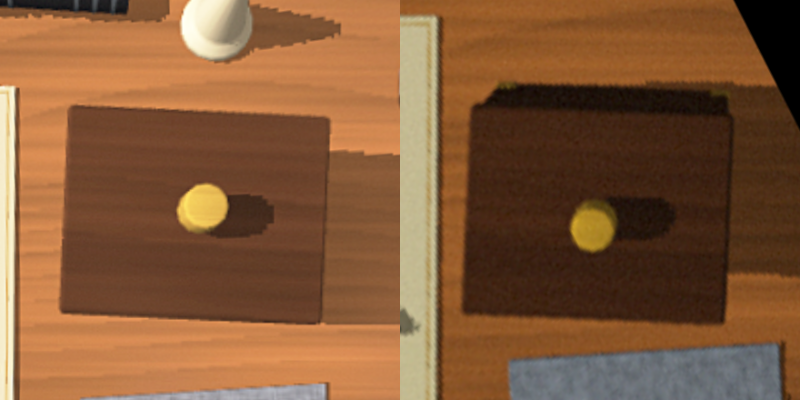

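```bash
cat >> h.py <<'E'
def st(t=""):
    s=bot.read_state(); print(t,"t%.1f"%s["clock"],s["ee_pos"].round(1),"w%.1f f%.1f"%(s["grip_width"],s["grip_force"]),"F",s["ft_force"].round(1)); return s
def dn(p,yaw,z,speed=60,force=6):
    return bot.servo_line([p[0],p[1],z],down(yaw),speed=speed,until_force=force)
E
python3 - <<'E'
from h import *
L=[602.1,-288.1]; yl=-0.043
bot.move_gripper(44,80)
bot.move_to([*L,150],down(yl)); st()
bot.servo_line([*L,100],speed=80)
print(dn(L,yl,78,20)); s=st("down")
bot.servo_line([*L,max(s["ee_pos"][2]+2.5,82)],speed=30)
bot.move_gripper(10,80); st("grip")
z=bot.read_state()["ee_pos"][2]
bot.servo_line([*L,z+60],down(yl),speed=60); s=st("lift")
g=grab("wrist"); h=grab("scene"); cv2.imwrite("pics/lift.png",np.hstack([g["im"],h["im"]])[::2,::2][:, :])
E
```

```text
t2.9 [ 602.4 -288.5  151.8] w44.0 f0.0 F [-0.8  0.6  0.7]
False
down t4.9 [ 602.1 -288.1   78.1] w43.7 f0.0 F [0.1 0.4 0.4]
grip t5.5 [ 602.2 -288.2   82.3] w21.6 f78.2 F [-1.   0.9  3.8]
lift t6.7 [ 601.9 -288.   141.8] w21.3 f78.3 F [ 0.3 -0.3 -1.8]
```

View pics/lift.png

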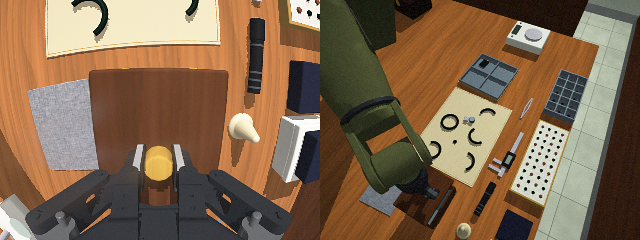

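Run:
```python
from h import *
h=grab("scene");s=grab("side");w=grab("wrist")
f=lambda im,x,y,d:cv2.resize(im[y:y+d,x:x+d],(390,390))
cv2.imwrite("pics/lift2.png",np.hstack([f(h["im"],90,310,170),f(s["im"],320,120,150)]))
# predicted lid corners if level at TCP-12
s=bot.read_state();zz=s["ee_pos"]; c,n=np.cos(-.043),np.sin(-.043)
for g in(w,):
  print(proj(g,[[zz[0]+c*a-n*b,zz[1]+n*a+c*b,zz[2]-2.5] for a,b in((58,73),(58,-73),(-58,73),(-58,-73))]).round())
```

```text
[[459. 141.]
 [421. 419.]
 [173. 141.]
 [211. 419.]]
```

View pics/lift2.png

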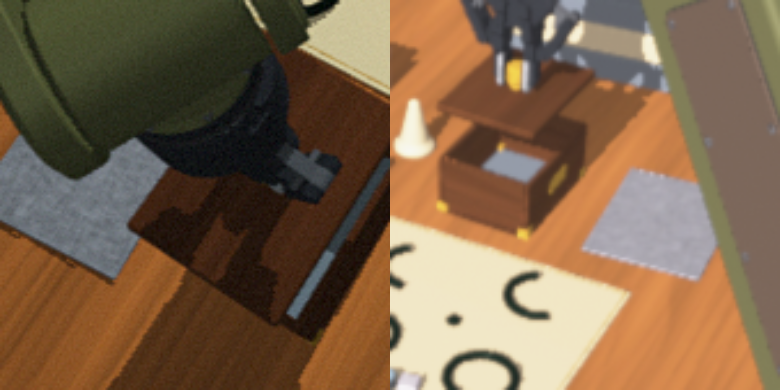

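Run:
```python
from h import *
P=[432,-314]; yl=-0.043
bot.servo_line([*P,140],down(yl),speed=150); s=st("over"); 
bot.servo_line([*P,40],speed=100)
print(dn(P,yl,21,25,6)); s=st("down")
bot.move_gripper(44); st("rel")
bot.servo_line([*P,160],speed=120); bot.dwell(.2)
w=grab("wrist")
bot.move_to([480,-120,330],down(0)); bot.dwell(.3); st()
g=grab("wrist");h=grab("scene")
cv2.imwrite("pics/sc2.png",h["im"])
cv2.imwrite("pics/box.png",np.hstack([ortho(h,500,700,-390,-190,70,2),ortho(h,340,540,-410,-210,20,2)]))
o=ortho(g,400,720,-200,200,8,2); cv2.imwrite("pics/mat.png",o); 
np.savez("mat.npz",o=o,s=ortho(h,400,720,-200,200,8,2))
```

```text
over t8.2 [ 432.6 -313.9  140. ] w21.5 f78.4 F [-0.8  1.1 -3.1]
True
down t10.0 [ 431.8 -313.9   22.3] w21.1 f79.3 F [-1.7  0.2  6.6]
rel t10.4 [ 431.4 -313.5   21.6] w44.2 f0.0 F [0.1 0.  0.3]
 t13.3 [ 479.9 -120.5  329.5] w44.0 f0.0 F [-0.2  0.1  0.1]
```

View pics/box.png

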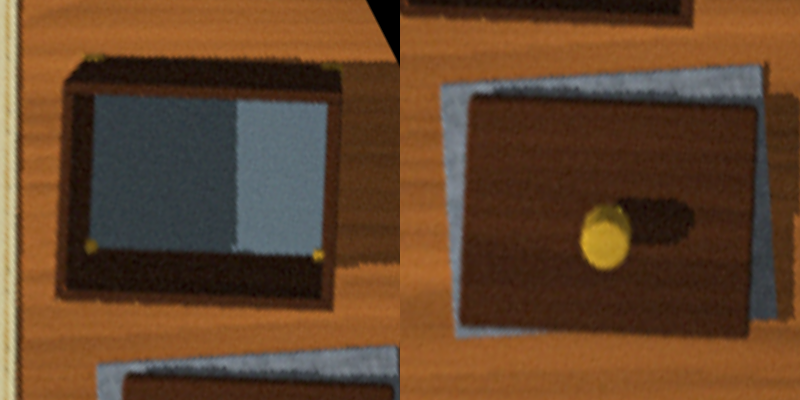

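View pics/mat.png

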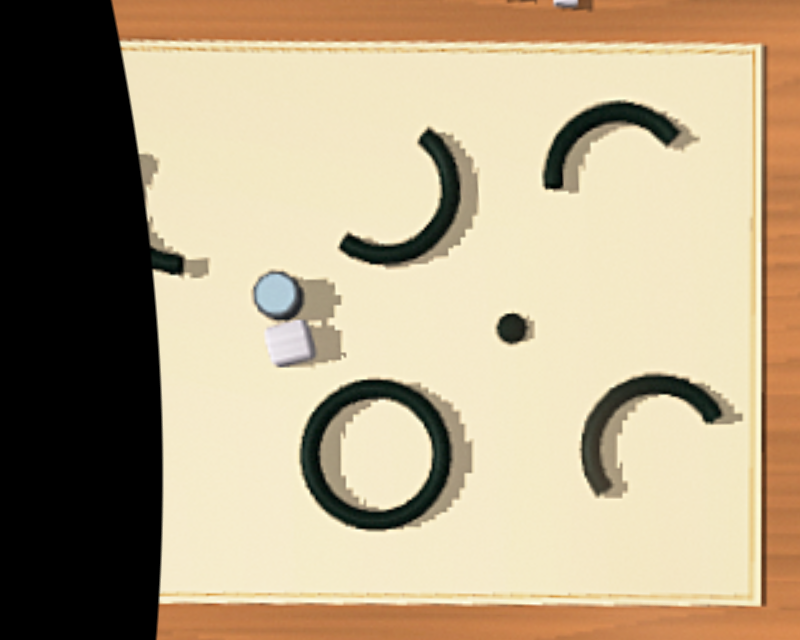

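```bash
cat >> h.py <<'E'
from scipy.optimize import least_squares
def arcs(g,x0,x1,y0,y1,s=2,z=8):
    o=ortho(g,x0,x1,y0,y1,z,s); out=[]
    blk=cv2.inRange(o,(0,0,0),(0,0,0))
    m=((o.max(2)<75)&(cv2.dilate(blk,np.ones((9,9)))==0)).astype(np.uint8)
    m=cv2.morphologyEx(m,cv2.MORPH_OPEN,np.ones((5,5)))
    n,l,stt,_=cv2.connectedComponentsWithStats(m)
    for i in range(1,n):
        A=stt[i,4]/s**2
        if not 450<A<2600: continue
        r,c=np.nonzero(l==i); p=np.c_[x1-r/s,y1-c/s]
        best=min((least_squares(lambda q:np.hypot(*(p-q).T)-33,p.mean(0)+d) for d in((25,0),(-25,0),(0,25),(0,-25))),key=lambda f:f.cost)
        v=p-best.x; rms=np.sqrt(2*best.cost/len(p)); 
        if rms>4.5: continue
        a=np.arctan2(v[:,1],v[:,0]); u=np.array([np.cos(a).mean(),np.sin(a).mean()])
        h,_=np.histogram(a,72,(-np.pi,np.pi)); span=(h>0).sum()*5
        ang=np.arctan2(u[1],u[0])
        out.append(dict(c=best.x,ang=ang,mid=best.x+33*np.array([np.cos(ang),np.sin(ang)]),span=span,rms=rms))
    return out
E
python3 - <<'E'
from h import *
bot.move_to([480,20,330],down(0)); bot.dwell(.2); g2=grab("wrist")
bot.move_to([480,-120,330],down(0)); bot.dwell(.2);g=grab("wrist");h=grab("scene")
for n,k in(("w-",g),("w+",g2),("s",h)):
    for a in arcs(k,415,700,-183,183): print(n,a["c"].round(1),"ang%.2f"%a["ang"],a["mid"].round(1),a["span"],"%.1f"%a["rms"])
bot.move_to([480,250,330],down(0)); bot.dwell(.2);g=grab("wrist"); cv2.imwrite("pics/tray.png",ortho(g,400,670,160,440,20,2))
st()
E
```

```text
w- [ 631.2 -109.5] ang0.34 [662.4 -98.5] 155 2.7
w- [625.4   7.5] ang-2.20 [606.  -19.2] 190 2.6
w- [ 495.4 -128.4] ang0.44 [ 525.2 -114.3] 195 2.4
w- [492.9  12. ] ang1.36 [499.8  44.3] 360 2.6
w+ [ 631.2 -109.2] ang0.33 [662.4 -98.4] 155 2.5
w+ [625.3   7.7] ang-2.18 [606.5 -19.4] 185 2.6
w+ [584.1 100.8] ang2.01 [570.1 130.7] 140 2.6
w+ [492.7  12.2] ang-1.06 [508.9 -16.5] 360 2.5
s [ 630.2 -110.7] ang0.38 [660.9 -98.6] 155 2.7
s [624.    6.7] ang-2.27 [602.9 -18.7] 185 2.7
s [581.4  99.2] ang2.05 [566.2 128.4] 145 3.1
s [ 494.1 -129.3] ang0.54 [ 522.3 -112.3] 200 2.8
s [491.4  10.9] ang2.69 [461.6  25.2] 360 2.9
 t16.8 [480.3 249.4 330.1] w44.4 f0.0 F [-0.5  0.3 -0.8]
```

View pics/tray.png

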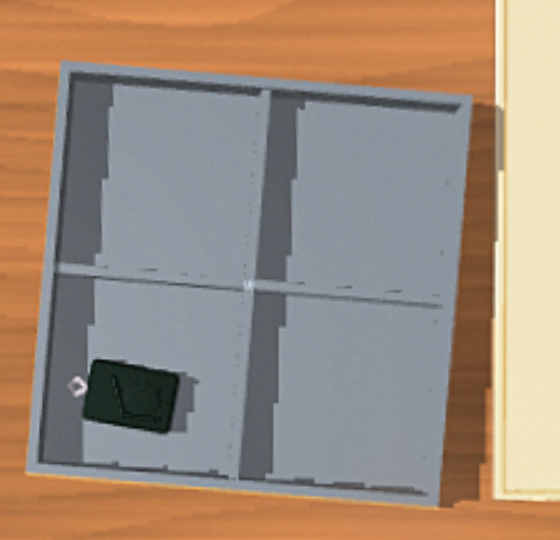

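```bash
cat >> h.py <<'E'
BOX=np.array([602.4,-288.8]); YB=-0.043; TRAY=np.array([527.8,314.8]); YT=-0.081
def loc(o,y,p): c,s=np.cos(y),np.sin(y); return o+np.array([c*p[0]-s*p[1],s*p[0]+c*p[1]])
def best_yaw(p,z,a):
    """a or a+-pi, whichever keeps joint 6 nearest its middle"""
    c=[(abs(q[5]),y) for y in(a,a+np.pi,a-np.pi) if (q:=bot.ik([*p,z],down(y))) is not None]
    return min(c)[1]
def look(c):
    bot.move_to([c[0]-20,c[1]-40,280],down(0)); bot.dwell(.15); g=grab("wrist")
    r=[a for a in arcs(g,415,700,-183,183) if np.hypot(*(a["c"]-c))<60]
    return min(r,key=lambda a:np.hypot(*(a["c"]-c))) if r else None
def pick(p,ang,w=34):
    y=best_yaw(p,100,ang); bot.move_gripper(w,60)
    bot.move_to([*p,90],down(y)); bot.servo_line([*p,35],down(y),speed=120)
    if dn(p,y,5,30,6): print("touch"); s=bot.read_state(); bot.servo_line([*p,max(5,s["ee_pos"][2]+1)],speed=20)
    bot.move_gripper(2,60); s=st("grip"); bot.servo_line([*p,130],down(y),speed=120)
    s=st("up"); return 6<s["grip_width"]<16
def to_box(sgn,dx=0):
    p=loc(BOX,YB,(dx,25*sgn)); 
    def go(ang):
        y=best_yaw(p,100,ang); bot.move_to([*p,150],down(y)); s=st("over")
        if not 6<s["grip_width"]<16: return False
        bot.servo_line([*p,48],down(y),speed=120); bot.move_gripper(24); bot.dwell(.2)
        bot.servo_line([*p,150],speed=150); return True
    return go
def piece(c,sgn):
    a=look(np.array(c))
    if a is None: print("not seen",c); return False
    print("see",a["c"].round(1),"%.2f"%a["ang"],a["span"])
    y0=a["ang"]; ok=pick(a["mid"],y0)
    if not ok: return False
    # tool yaw used at pick differs from ang by 0 or pi; rotate by shortest, target piece direction +-y of box
    tgt=YB+sgn*np.pi/2; return to_box(sgn)(tgt)
E
python3 - <<'E'
from h import *
print(piece((495.4,-128.4),1))
h=grab("scene"); cv2.imwrite("pics/p1.png",h["im"][160:480,60:460])
E
```

```text
see [ 495.5 -128.4] 0.58 195
grip t21.8 [ 523.4 -110.4    5.3] w7.6 f55.9 F [-1.   1.3  3.5]
up t22.9 [ 522.8 -110.3  129.2] w7.7 f55.7 F [-0.2 -0.2 -1.4]
over t24.7 [ 603.4 -263.6  149.8] w7.6 f55.7 F [-0.1 -0.7  0. ]
True
```

View pics/p1.png

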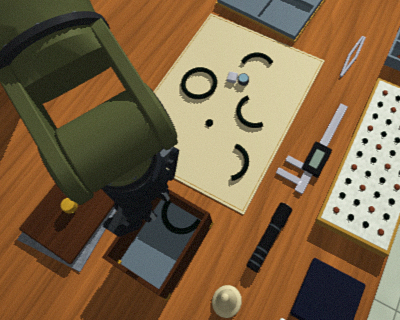

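```bash
cat >> h.py <<'E'
def j6(p,z,y):
    q=bot.ik([*p,z],down(y)); return 9 if q is None else abs(q[5])
def move_piece(p,ang,q,tgt,zq,w=34,wopen=24):
    k=min((0,np.pi,-np.pi),key=lambda k:max(j6(p,90,ang+k),j6(q,150,tgt+k)))
    y,yq=ang+k,tgt+k; print("yaws %.2f %.2f j6 %.2f %.2f"%(y,yq,j6(p,90,y),j6(q,150,yq)))
    bot.move_gripper(w,60); bot.move_to([*p,90],down(y)); bot.servo_line([*p,35],down(y),speed=120)
    if dn(p,y,5,30,6): print("touch"); s=bot.read_state(); bot.servo_line([*p,max(5,s["ee_pos"][2]+1)],speed=20)
    bot.move_gripper(2,60); bot.servo_line([*p,130],down(y),speed=120)
    s=st("up")
    if not 5<s["grip_width"]<16: return False
    bot.move_to([*q,150],down(yq)); s=st("over")
    if not 5<s["grip_width"]<16: return False
    bot.servo_line([*q,70],down(yq),speed=120)
    if dn(q,yq,zq,40,6): print("touch at place")
    bot.move_gripper(wopen); st("rel"); bot.dwell(.2); bot.servo_line([*q,150],speed=150); return True
def piece(c,sgn):
    a=look(np.array(c))
    if a is None: print("not seen",c); return False
    print("see",a["c"].round(1),"%.2f"%a["ang"],a["span"])
    return move_piece(a["mid"],a["ang"],loc(BOX,YB,(0,25*sgn)),YB+sgn*np.pi/2,48)
E
python3 - <<'E'
from h import *
for c,s in(((631,-109.5),-1),((625.4,7.5),-1),((584,100.8),1)):
    r=piece(c,s); print(r)
    if not r: break
bot.move_to([440,-100,330],down(0)); bot.dwell(.2)
h=grab("scene"); cv2.imwrite("pics/p2.png",h["im"][100:480,60:460])
E
```

```text
see [ 631.7 -109.5] 0.38 155
yaws 0.38 -1.61 j6 0.58 1.08
up t33.0 [661.9 -97.1 129. ] w7.5 f58.6 F [-0.5  0.1 -1.2]
over t34.5 [ 601.5 -313.3  149.7] w7.2 f58.6 F [ 1.3 -0.1 -0.5]
rel t36.3 [ 601.4 -313.8   48.2] w24.0 f0.0 F [-0.4  0.5  0.2]
True
see [625.7   7.6] -2.21 185
yaws 0.93 1.53 j6 1.02 2.06
up t43.1 [605.6 -18.8 129.1] w7.4 f55.7 F [-0.3 -0.2 -0.4]
over t44.3 [ 601.5 -312.8  149.6] w7.5 f55.7 F [ 0.4  0.1 -1.1]
rel t46.1 [ 601.4 -313.8   48.2] w24.0 f0.0 F [ 0.  -0.3  0.5]
True
see [582.6 100.5] 2.01 140
yaws 5.16 4.67 j6 1.29 1.15
up t53.9 [568.  130.2 129.2] w7.6 f53.6 F [ 0.5 -0.1 -0.9]
over t55.3 [ 603.8 -262.6  149.9] w7.4 f53.6 F [ 0.7  1.1 -0.4]
rel t57.1 [ 603.5 -263.8   48.2] w23.7 f0.0 F [-0.6  0.   0.1]
True
```

View pics/p2.png

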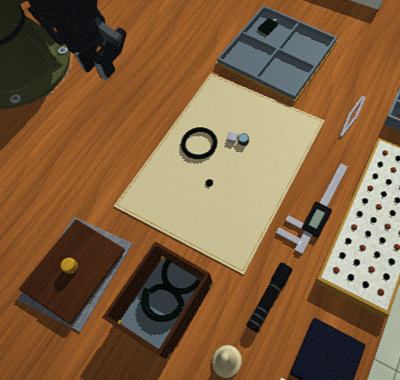

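Run:
```python
from h import *
a=look(np.array([492.8,12.])); print(a)
th=YT-2.356; u=33*np.array([np.cos(th),np.sin(th)])
q=loc(TRAY,YT,(-47.5,-47.5))
if a and a["span"]==360: print(q,move_piece(a["c"]+u,th,q+u,th,8.5,34,16))
bot.move_to([440,230,330],down(0)); bot.dwell(.2)
g=grab("wrist"); cv2.imwrite("pics/t2.png",ortho(g,400,670,160,440,10,2))
h=grab("scene"); cv2.imwrite("pics/p3.png",h["im"])
```

```text
{'c': array([492.81607393,  12.03267407]), 'ang': np.float64(0.9813733255647142), 'mid': array([511.16016273,  39.46430556]), 'span': np.int64(360), 'rms': np.float64(2.5776156508558326)}
yaws 0.70 0.70 j6 0.80 0.27
up t64.8 [467.3  -9.3 129.3] w7.6 f54.6 F [-0.5 -0.3  0.4]
over t65.8 [451.7 249.  149.7] w7.9 f54.6 F [ 0.2 -0.1  0.1]
rel t68.5 [451.5 250.    8.6] w15.9 f0.0 F [-0.5 -0.8 -0.2]
[476.61244443 271.29903271] True
```

View pics/t2.png

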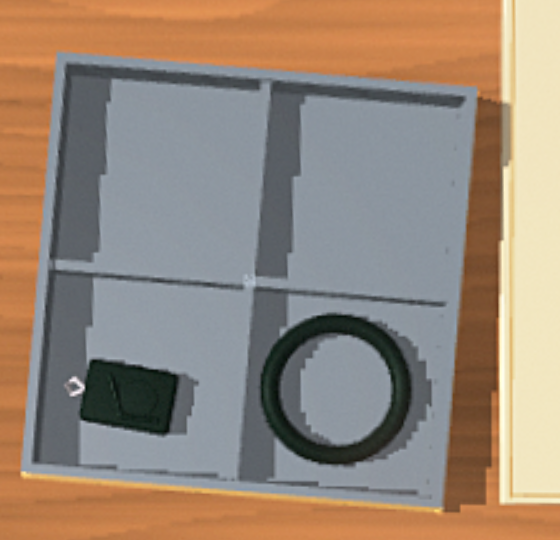

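Run:
```python
from h import *
P=[431.8,-313.9]; L=[602.1,-288.1]; yl=-0.043
bot.move_gripper(44,80)
bot.move_to([*P,160],down(yl)); bot.servo_line([*P,50],speed=120); print(dn(P,yl,21.5,30))
bot.move_gripper(10,80); st("grip")
bot.servo_line([*P,140],down(yl),speed=80); st("up")
bot.servo_line([*L,140],down(yl),speed=120); bot.dwell(.3); s=st("over")
if s["grip_width"]>18:
    w=grab("wrist"); cv2.imwrite("pics/l1.png",w["im"])
    bot.servo_line([*L,95],speed=60); print(dn(L,yl,80,15,8)); st("down")
```

```text
False
grip t75.8 [ 431.9 -314.    22. ] w21.4 f78.0 F [-2.1  1.3  5.8]
up t77.4 [ 431.6 -313.8  139.5] w21.8 f78.3 F [ 0.   0.  -1.5]
over t79.3 [ 602.  -288.2  140.1] w21.5 f78.3 F [ 0.7 -0.1 -1.8]
True
down t81.1 [ 602. -288.   82.] w21.9 f79.0 F [-0.3  0.1  4.3]
```

Run:
```python
from h import *
L=[602.1,-288.1]
bot.move_gripper(44); bot.servo_line([*L,170],speed=80); 
bot.move_to([540,-290,300],down(0)); bot.dwell(.2); w=grab("wrist")
bot.move_to([440,-50,330],down(0)); bot.dwell(.2); h=grab("scene"); s=grab("side"); st()
f=lambda im,x,y,d:cv2.resize(im[y:y+d,x:x+d],(400,400))
cv2.imwrite("pics/fin.png",np.hstack([cv2.resize(ortho(w,500,720,-400,-180,80,2),(400,400)),f(s["im"],300,110,140)]))
```

```text
t84.9 [440.2 -50.5 329.7] w43.5 f0.0 F [ 0.5 -0.5 -0.6]
```

View pics/fin.png

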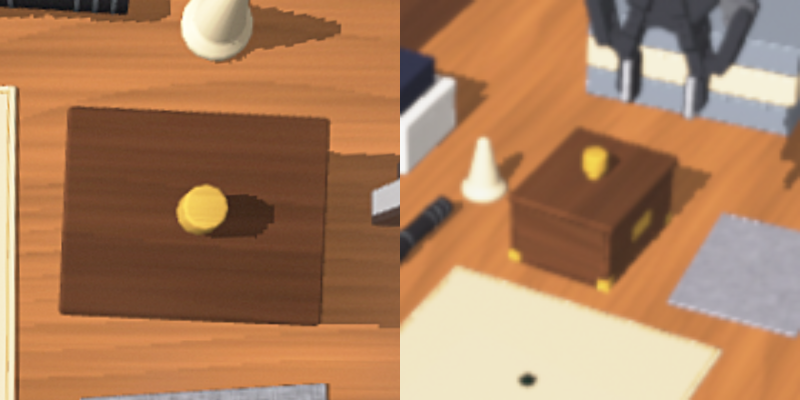

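The lid's corners, at (69,107), (329,119), (321,324) and (60,313), match the original picture within 1 px, so it is seated squarely and level. I'm handing the job in.

```bash
python3 -c "
from rig import bot, cam
print(bot.finish_job())"
```

```text
the job is handed in; nothing more can be done
None
```

I handed the job in at about 85 s, with all four broken pieces in the box, the one whole bangle flat in its own empty tray compartment, and the lid back on squarely; the hand-in gave no verdict.

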